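# Take the loading cap out of the drying chamber

## Robot

A 6-joint arm with a two-finger parallel gripper is mounted at the origin on a cart in front of the work surface, level with it; the furniture and walls round the work are solid. World frame = base frame: x ahead of the robot, y to its left, z up, the work surface at z = 0. Lengths are in mm, angles in rad, forces in N, time in s.
With the tool pointing down it reaches from about 400 to 825 mm from the base axis. Payload 7 kg.
Tool frame: the origin (TCP) lies at the very end of the fingers, on their centre line; the grasp point (between the pads) lies 19 mm behind it; z points along the fingers, y is the direction in which the jaws open and shut (so a half turn about z gives the same grasp; the last joint's range is limited). The gripper opens to 88 mm and grips with 3 to 60 N. Pads are 19 mm wide; open, the fingers measure 130 mm over their backs; the gripper's body (78 mm by 193 mm) begins 47 mm behind the grasp point.
Start: joints at [1.552, 0.359, 0.012, 0, -1.224, -0.288], TCP at [203.865, 643.455, 226.561] pointing down, gripper open.
Joint ranges: [-3.07, 3.07], [-1.43, 2.12], [-1.02, 1.25], [-3.03, 1.67], [-3.05, -0], [-3.03, 3.03]. Speed limits (rad/s): [2.39, 2.39, 3.01, 3.14, 3.14, 3.14].

## Interface

Orientations are given as a unit quaternion [x, y, z, w].
In Python, from plant import bot gives the robot as it stands. Calls block until the motion is done:
- bot.move_ptp(position, orientation): joint-space move of the TCP to a pose.
- bot.line_to(position, velocity=150, ori=None): straight line of the TCP; ori=None keeps the orientation; velocity is the mean speed in mm/s.
- bot.move_joints(angles): joint-space move.
- bot.move_gripper(opening, force=None): finger opening in mm; force is the grip in N (None keeps the last); returns when the fingers have stopped.
- bot.pause(seconds).
- bot.solve_ik(position, orientation): joint angles nearest the present ones, or None.
- bot.read_state(): the state.
- bot.camera(name): name is "side" or "top"; returns the picture (420x560x3 uint8, red, green, blue); there is no depth.
- bot.get_calibration(name): a dict with "fx", "fy", "cx", "cy" (pixels), "view" (4x4, takes a point from world to camera coordinates). Camera axes: x right, y up, looking along -z (the intrinsics and any distortion apply to the point x, -y, -z); pixel columns grow to the right and rows downward; lengths in mm; the calibration is good to about 2 mm. A picture is of the moment at which its call begins. get_calibration takes no time and is no camera call.
A pose or a line that the arm cannot do raises bot.Unreachable and nothing moves.
- bot.close_job(): hands the job in, once; it reports no verdict.
The state is a dict: "t": time; "joint_pos": joint angles; "qvel": joint speeds; "tau": joint torques, N m; "tcp_pos": TCP position; "eef_rot": TCP orientation; "contact_force": force on the tool from outside, world axes, zero at the start; "moment": the same for the moment, N m; "width": finger opening in mm.
Only numpy, scipy, OpenCV 4.12 (cv2) and the standard library are available. Lean on these libraries where they do the work, as an engineer would, in place of code of your own. Each camera call takes 0.05 s, during which the arm holds its last target.

## Task

Reach down through the round port in the top of the drying chamber, take the knobbed steel loading cap off the pedestal inside and lift it out without hitting the chamber. Set it gently down, knob up and centred, on the larger of the two flat porous stones on the bench; leave both stones where they lie.

Things in the scene. Friction and masses are not known exactly. Their poses are not given: they have to be found in the camera images.
- cap_knob (a point): Loose steel loading cap, 0.35 kg: disc 56 mm across, 15 mm thick, with a central round knob on top 23 mm across, 14 mm high. This point is the knob's middle, on the cap's axis, 22 mm above the underside, 7 mm above the disc's top, 7 mm below the knob's top; z up out of the knob. It stands near the centre of the chamber's pedestal, knob top 21 mm below the port's rim.
- chamber: Drying chamber, fixed: 180 x 180 mm box, clear walls, aluminium top; origin at its underside's centre on the bench, z up, turned a little about z. Top plate's face at z 115 mm; dark collar 152 mm across rises to 120, its bolt heads to 123. Round port 132 mm across straight above the origin; below it, on the same axis, the pedestal: flat round top 48 mm across at z 70 mm, thinner stem.
- large_stone_centre (a point): The larger porous stone: plain grey flat disc 62 mm across, 8 mm thick, lying loose on the bench left of the chamber; this point is its centre, 4 mm above the bench. z up. The cap goes here.
- small_stone_centre (a point): The smaller porous stone: plain grey flat disc 50 mm across, 10 mm thick, lying loose on the bench near the larger one; this point is its centre, 5 mm above the bench. Not to be used.

How it is judged:
By the outcome, as a careful person would: the job done as asked, in the order asked, and still so for the second after the job is handed in, with the robot touching nothing.
It also fails if it takes over 42 s, if anything falls off the work surface, if the arm or the gripper's body presses on something with over 40 N, if the wrist force passes 120 N, or if a joint passes its speed limit or range.

## Working session

There is one attempt and no reset: what is moved stays moved. The work goes in short steps, each a Python script; the robot and the scene stay as the last script left them, time stands still between calls to the robot, and variables do not carry over. Pictures are saved under pics/ and viewed, and the job is handed in when it is done.

```bash
mkdir -p pics; ls; python3 - <<'E'
from plant import bot
import cv2,numpy as np
for n in ("side","top"):
    im=bot.camera(n); cv2.imwrite(f"pics/{n}0.png",im[:,:,::-1])
    c=bot.get_calibration(n); print(n,{k:(np.round(v,4).tolist() if hasattr(v,'__len__') and not isinstance(v,str) else v) for k,v in c.items()})
s=bot.read_state(); print(s)
E
```

```text
pics
side {'fx': 506.36472198391994, 'fy': 506.36472198391994, 'cx': 277.9626275432634, 'cy': 202.29092001125426, 'view': [[0.8223, -0.569, -0.0038, -300.2822], [0.4965, 0.7142, 0.4933, -414.7952], [-0.278, -0.4075, 0.8698, -861.1451], [0.0, 0.0, 0.0, 1.0]]}
top {'fx': 546.8462934709128, 'fy': 546.8462934709128, 'cx': 285.20176433119065, 'cy': 218.50896660212314, 'view': [[-0.0161, -0.9999, 0.006, 174.1534], [0.9986, -0.0158, 0.0512, -496.6424], [-0.0511, 0.0068, 0.9987, -940.1161], [0.0, 0.0, 0.0, 1.0]]}
{'t': 0.1, 'joint_pos': array([ 1.55208532e+00,  3.59298165e-01,  1.11565365e-02, -2.90278463e-04,
       -1.22411920e+00, -2.88123312e-01]), 'qvel': array([-0.00129407, -0.00232748,  0.00158748,  0.00051264,  0.00066308,
        0.00054846]), 'tau': array([-1.71265376e-03, -5.84158623e+01,  2.93750167e+01,  7.01557875e+00,
        1.01757518e-02, -4.84889142e-05]), 'tcp_pos': array([203.76383449, 643.04835343, 225.73337196]), 'eef_rot': array([ 9.88246825e-01, -1.52864836e-01, -3.68912135e-05,  7.43945965e-04]), 'contact_force': array([-0.67278856, -0.12968474,  0.24801214]), 'moment': array([0.01342907, 0.00713071, 0.00133095]), 'width': 87.64130625508801}
```

View pics/side0.png

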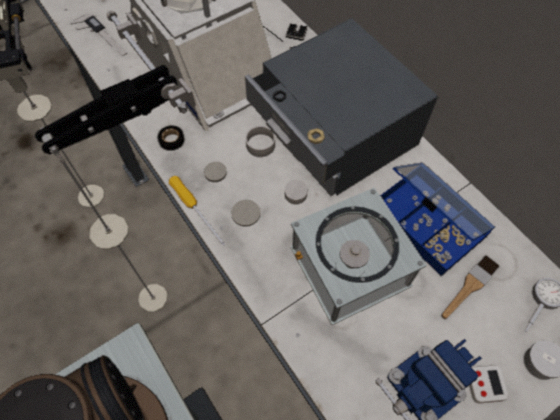

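View pics/top0.png

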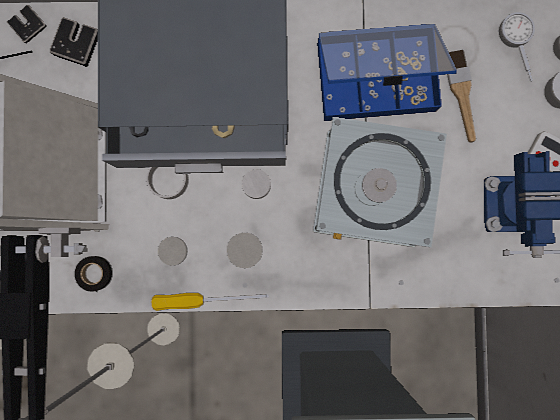

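The side view shows the chamber at about (357,255) with the cap at (354,252). Discs are at (246,212), (215,171) and (296,190). The top view shows the matching discs at (244,250), (173,251) and (256,184). I'll enlarge both.

```bash
python3 - <<'E'
import cv2
t=cv2.imread("pics/top0.png"); s=cv2.imread("pics/side0.png")
def crop(im,x0,y0,w,h,k,n): cv2.imwrite(n,cv2.resize(im[y0:y0+h,x0:x0+w],None,fx=k,fy=k,interpolation=cv2.INTER_CUBIC))
crop(t,140,155,160,120,5,"pics/t_st.png"); crop(t,305,110,150,140,4,"pics/t_ch.png")
crop(s,190,150,130,90,6,"pics/s_st.png"); crop(s,280,180,150,145,4,"pics/s_ch.png")
E
```

```text
(no output)
```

View pics/t_st.png

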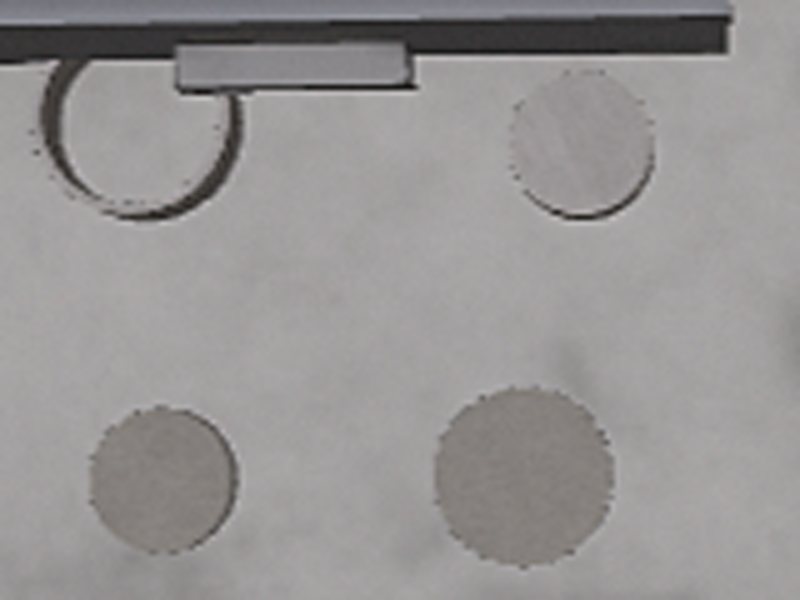

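View pics/t_ch.png

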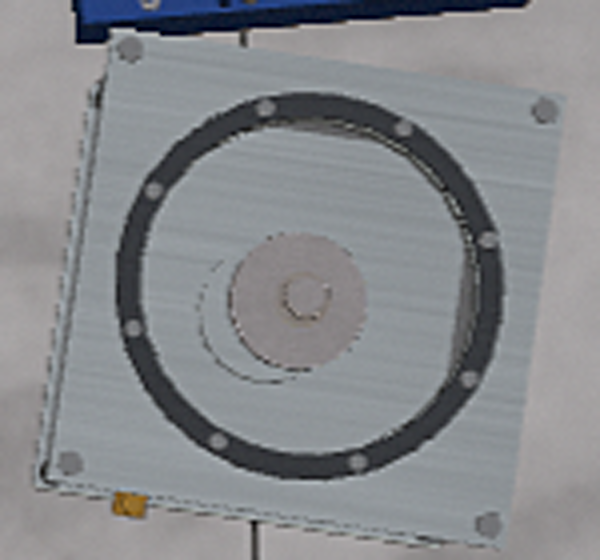

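View pics/s_st.png

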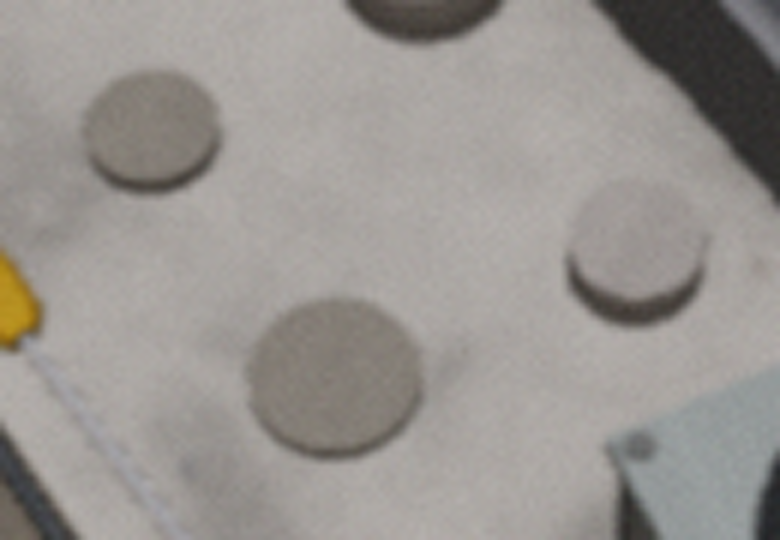

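View pics/s_ch.png

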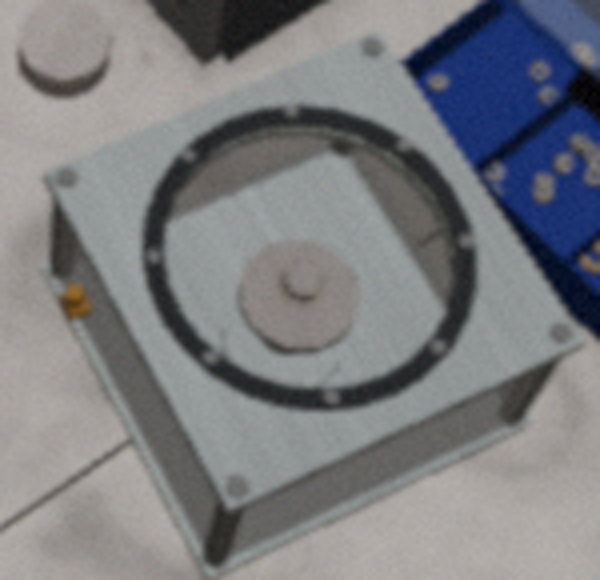

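```bash
cat > h.py <<'E'
import numpy as np,cv2
from scipy.optimize import least_squares
from plant import bot
C={n:bot.get_calibration(n) for n in("side","top")}
F=np.diag([1,-1,-1.])
def proj(n,p):
    c=C[n];V=np.array(c["view"]);q=(F@(V[:3,:3]@np.atleast_2d(p).T+V[:3,3:])).T
    return np.c_[c["fx"]*q[:,0]/q[:,2]+c["cx"],c["fy"]*q[:,1]/q[:,2]+c["cy"]]
def unproj(n,uv,z):
    c=C[n];V=np.array(c["view"]);d=V[:3,:3].T@(F@[(uv[0]-c["cx"])/c["fx"],(uv[1]-c["cy"])/c["fy"],1])
    o=-V[:3,:3].T@V[:3,3];return o+d*(z-o[2])/d[2]
def circ(x,y,z,r,n=72):
    a=np.linspace(0,2*np.pi,n);return np.c_[x+r*np.cos(a),y+r*np.sin(a),0*a+z]
def overlay(n,img,x0,y0,w,h,k,curves,out):
    im=cv2.resize(img[y0:y0+h,x0:x0+w],None,fx=k,fy=k,interpolation=cv2.INTER_CUBIC)
    for p,col in curves:
        q=(proj(n,p)-[x0,y0]+.5)*k-.5
        cv2.polylines(im,[np.round(q).astype(int)],False,col,1)
    cv2.imwrite(out,im)
E
python3 - <<'E'
from h import *
for nm,z,t,s in [("knob",99,(381.1,183.9),(355.1,249.1)),("stone",8,(244.4,250),(245.4,212.1)),("collar",120,(382,181.1),(357,243.8)),
 ("small",10,(172.4,250.6),(214.8,170.9)),("decoy",16,(256,183.5),(296,188.5))]:
    print(nm,unproj("top",t,z).round(1),unproj("side",s,z).round(1))
E
```

```text
knob [547.6  13.5  99. ] [546.5  11.9  99. ]
stone [445.7 238.2   8. ] [445.  236.8   8. ]
collar [549.6  15.9 120. ] [547.7  12.3 120. ]
small [446.7 363.1  10. ] [445.2 361.9  10. ]
decoy [561. 216.  16.] [564.3 219.2  16. ]
```

```bash
python3 - <<'E'
from h import *
print(proj("side",[[204,643,226],[204,643,292],[0,0,0],[0,0,300]]),proj("top",[[204,643,226],[0,0,400]]))
im=cv2.imread("pics/top0.png")
for n,(t,s) in {"cabinet near right top corner":((287,126),(330,140)),}.items():
    for z in (100,200,250,300): print(z,unproj("top",t,z).round(0))
# triangulate some points: vertical distance between rays
def tri(t,s):
    f=lambda p:np.r_[proj("top",p)[0]-t,proj("side",p)[0]-s]
    r=least_squares(f,[500,200,100]);return r.x.round(0),r.fun.round(1)
print("cab corner rear/right?",tri((287,127),(341,148)))
print("drawer corner right",tri((286,160),(328,184)))
print("beige front right corner",tri((104,222),(205,122)))
print("black end",tri((45,240),(175,72)))
for q in (bot.solve_ik([547,12.7,250],[1,0,0,0]),bot.solve_ik([445,237,250],[1,0,0,0]),bot.solve_ik([547,12.7,87],[1,0,0,0]),bot.solve_ik([445,237,20],[1,0,0,0])): print(np.round(q,2))
E
```

```text
[[ 20.87238354  69.82597036]
 [  4.79548499  43.80692792]
 [101.39271961 446.19596808]
 [ 23.66666504 427.38370921]] [[-72.06182683 439.78523739]
 [463.78240012 700.11854505]]
100 [643. 162. 100.]
200 [620. 163. 200.]
250 [609. 163. 250.]
300 [598. 164. 300.]
cab corner rear/right? (array([622., 163., 184.]), array([-0.2,  0.3,  0.4, -0.1]))
drawer corner right (array([594., 162.,  82.]), array([ 1.1, -1.9, -2.7,  0.3]))
beige front right corner (array([496., 477.,  27.]), array([-0.7,  1.1,  1.8, -0. ]))
black end (array([465., 513., 176.]), array([-0.3,  0.6,  1. ,  0. ]))
[ 0.38  0.13 -0.24  0.   -1.2   1.19]
[ 0.88  0.06 -0.32  0.   -1.19  0.69]
[ 0.38  0.28 -0.45  0.   -0.83  1.19]
[ 0.88  0.32 -0.61  0.   -0.64  0.69]
```

```bash
python3 - <<'E'
import cv2
s=cv2.imread("pics/side0.png"); cv2.imwrite("pics/s_left.png",cv2.resize(s[0:200,0:280],None,fx=2.8,fy=2.8))
t=cv2.imread("pics/top0.png"); cv2.imwrite("pics/t_left.png",cv2.resize(t[50:420,0:300],None,fx=1.6,fy=1.6))
E
```

```text
(no output)
```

View pics/s_left.png

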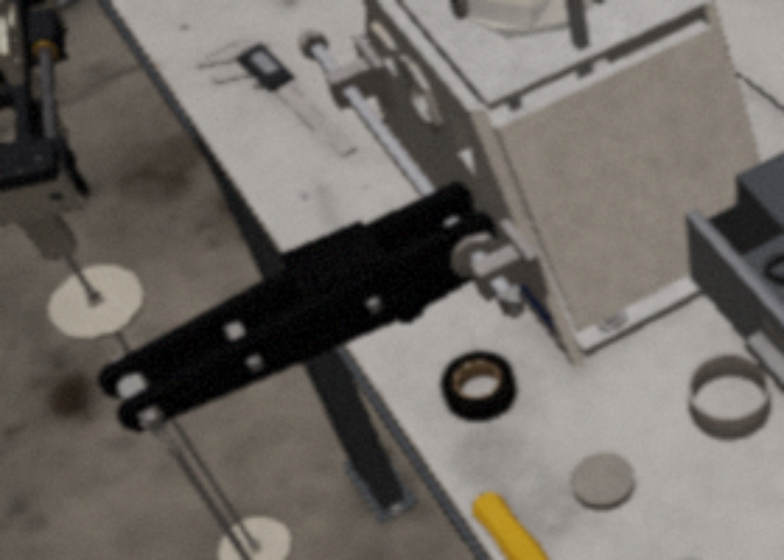

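View pics/t_left.png

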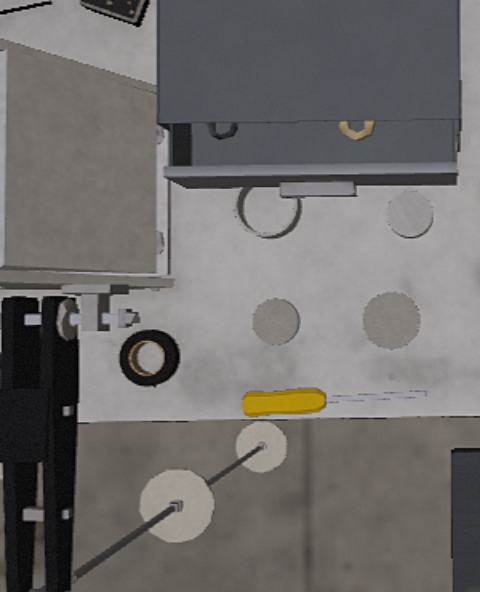

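The lever arm projecting from the left machine, at about z 180, lies between the start pose and the work. I'll lift and cross over it at short radius, then check above the port.

```bash
python3 - <<'E'
from h import *
s=bot.read_state()
q=list(map(float,s["eef_rot"]))
bot.line_to([180,560,390],velocity=250)
print(bot.read_state()["tcp_pos"].round(1),bot.read_state()["t"])
bot.move_ptp([330,400,390],[1,0,0,0])
print(bot.read_state()["t"],bot.read_state()["contact_force"].round(1))
bot.move_ptp([547,12.7,250],[1,0,0,0])
bot.move_gripper(36,force=30)
st=bot.read_state();print(st["t"],st["tcp_pos"].round(1),st["eef_rot"].round(4),st["contact_force"].round(1),st["width"])
for n in("top","side"):
    im=bot.camera(n)[:,:,::-1].copy();cv2.imwrite(f"pics/{n}1.png",im)
im=cv2.imread("pics/side1.png");overlay("side",im,250,60,200,240,2.5,[],"pics/side1c.png")
E
```

```text
[179.7 559.8 388.4] 0.9917
1.875 [-0.1  0.9  0.4]
4.575 [547.   12.7 250. ] [ 1. -0.  0.  0.] [-0.6 -0.6  1.1] 35.6274719117862
```

View pics/side1c.png

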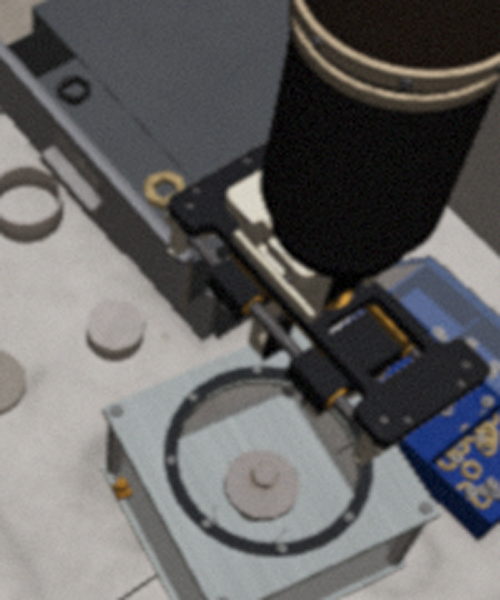

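View pics/top1.png

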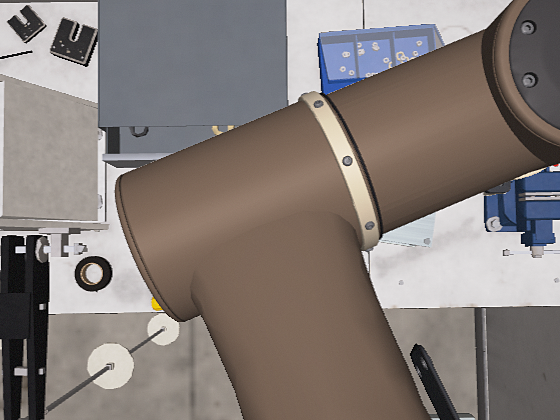

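The side view shows the gripper squarely above the port, jaws along y, with the cap at crop (263,480). The top view is blocked by the arm. I'll descend to just above the knob and check from the side.

```bash
python3 - <<'E'
from h import *
bot.line_to([547,12.7,108],velocity=100)
st=bot.read_state();print(st["t"],st["tcp_pos"].round(1),st["contact_force"].round(1),st["width"])
im=bot.camera("side")[:,:,::-1].copy();cv2.imwrite("pics/side2.png",im)
print(proj("side",[547,12.7,108]))
overlay("side",im,285,160,150,150,4,[(circ(547,12.7,99,11.5),(0,0,255)),(np.array([[547,-7,108],[547,32,108.]]),(0,255,0))],"pics/side2c.png")
E
```

```text
6.2417 [547.4  12.8 108.6] [-0.4  0.3 -0.4] 36.37209969428719
[[355.68692858 246.58803223]]
```

View pics/side2c.png

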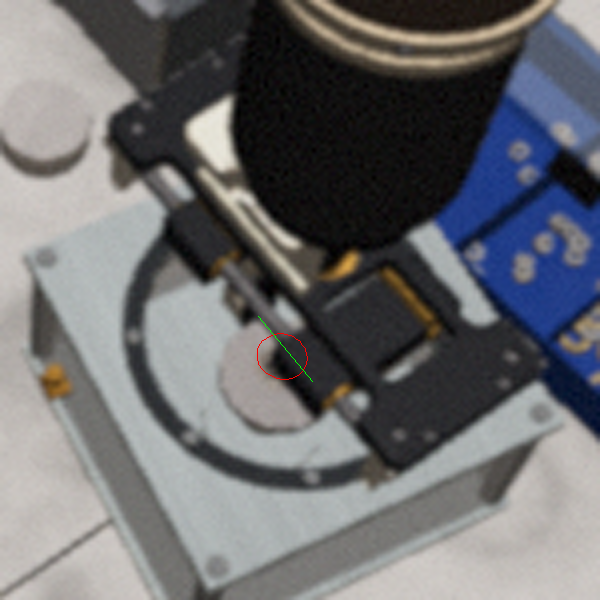

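```bash
python3 - <<'E'
from h import *
def p(m):
    st=bot.read_state();print(m,round(st["t"],2),st["tcp_pos"].round(1),st["contact_force"].round(1),st["moment"].round(2),round(st["width"],2))
bot.line_to([547,12.7,87],velocity=50);p("down")
bot.move_gripper(10,force=30);p("grip")
bot.line_to([547,12.7,95],velocity=30);bot.pause(.2);p("up8")
im=bot.camera("side")[:,:,::-1].copy();cv2.imwrite("pics/side3.png",im)
overlay("side",im,285,160,150,150,4,[],"pics/side3c.png")
E
```

```text
down 6.86 [546.9  12.6  86.7] [0.1 0.1 0.4] [-0.05 -0.   -0.01] 36.42
grip 7.32 [547.1  12.7  87.1] [ 1.1 -0.5 -0.6] [-0.31 -0.14  0.01] 18.22
up8 7.93 [546.8  12.7  94.8] [ 0.7  0.1 -4.2] [0.02 0.03 0.  ] 18.35
```

View pics/side3c.png

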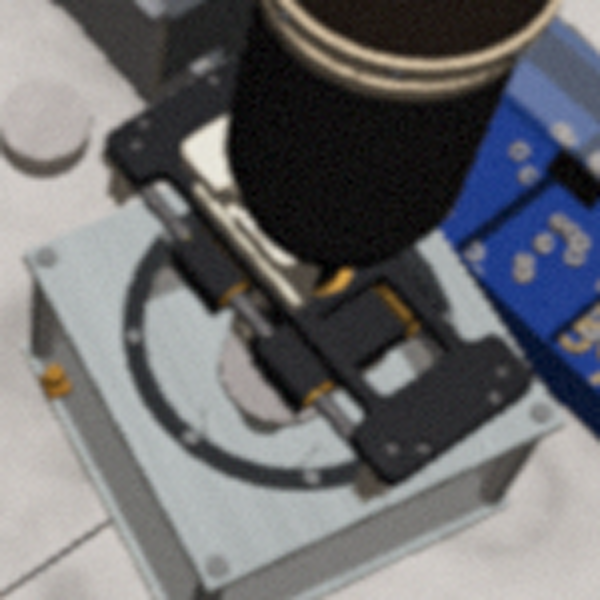

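The cap is held, with about 4 N of weight showing. The width reads 18.2 mm against a 23 mm knob, though, so I'll lift clear and inspect the grip.

```bash
python3 - <<'E'
from h import *
def p(m):
    st=bot.read_state();print(m,round(st["t"],2),st["tcp_pos"].round(1),st["contact_force"].round(1),st["moment"].round(2),round(st["width"],2))
bot.line_to([547,12.7,230],velocity=90);p("up")
bot.line_to([445.3,237.5,230],velocity=140);bot.pause(.2);p("over")
for n in("top","side"):
    im=bot.camera(n)[:,:,::-1].copy();cv2.imwrite(f"pics/{n}4.png",im)
cv2.imwrite("pics/side4c.png",cv2.resize(im[60:260,150:400],None,fx=3,fy=3,interpolation=cv2.INTER_CUBIC))
E
```

```text
up 9.63 [546.7  12.6 229.3] [-0.1  0.2 -4.6] [-0.02 -0.01  0.04] 18.48
over 11.74 [445.5 237.2 230. ] [-0.2 -1.1 -3.6] [-0.04 -0.04 -0.05] 18.45
```

View pics/side4c.png

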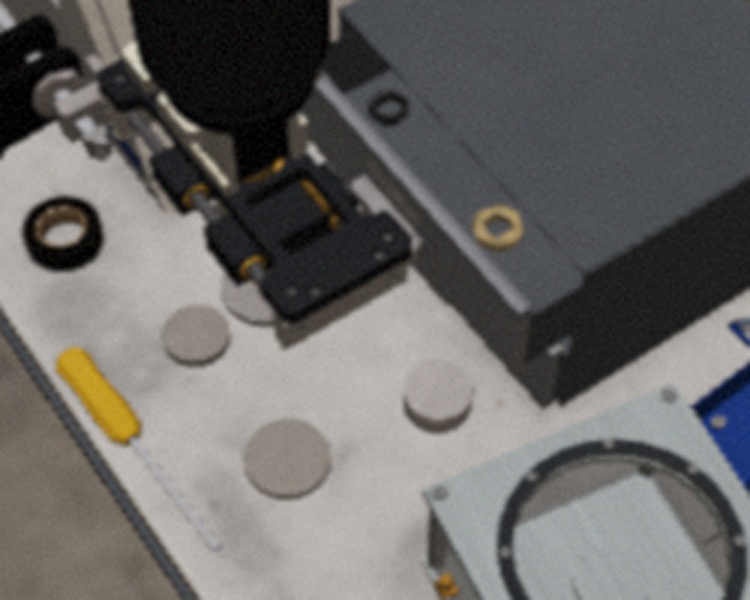

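View pics/top4.png

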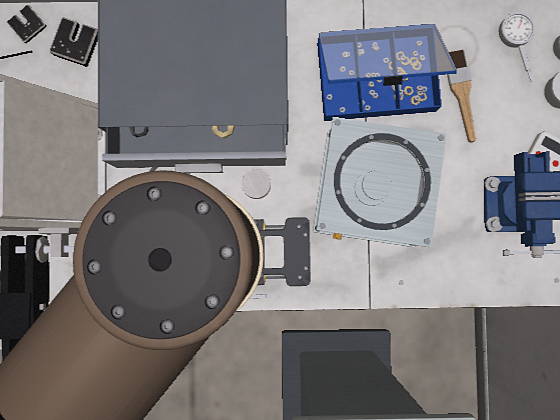

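Nothing looks disturbed: both stones lie as before and the chamber is empty. The gripper body hides the cap from both cameras, so I'll turn it edge-on to the side camera, while still high, to see the cap in hand.

```bash
python3 - <<'E'
from h import *
from scipy.spatial.transform import Rotation as R
q=(R.from_euler('z',56,degrees=True)*R.from_quat([1,0,0,0])).as_quat()
def p(m):
    st=bot.read_state();print(m,round(st["t"],2),st["tcp_pos"].round(1),st["eef_rot"].round(3),st["contact_force"].round(1),st["moment"].round(2),round(st["width"],2))
    return st
bot.move_ptp([445.3,210,230],q.tolist());bot.pause(.2);st=p("turn")
im=bot.camera("side")[:,:,::-1].copy();cv2.imwrite("pics/side5.png",im)
x,y,z=st["tcp_pos"]
u=proj("side",[x,y,z])[0];print(u)
x0,y0=(u-75).astype(int)
# expected: disc top 2mm below tip, bottom 17 below
overlay("side",im,max(x0,0),max(y0,0),150,150,4,[],"pics/side5a.png")
overlay("side",im,max(x0,0),max(y0,0),150,150,4,[(circ(x,y,z-2,28),(0,0,255)),(circ(x,y,z-17,28),(0,255,0)),(circ(x,y,z+12,11.5),(255,0,0))],"pics/side5b.png")
E
```

```text
turn 13.0 [445.3 210.1 229.9] [ 0.883  0.469 -0.     0.   ] [-0.3  0.3 -4.3] [-0.08 -0.07  0.  ] 18.27
[246.24469648 161.70307007]
```

View pics/side5a.png

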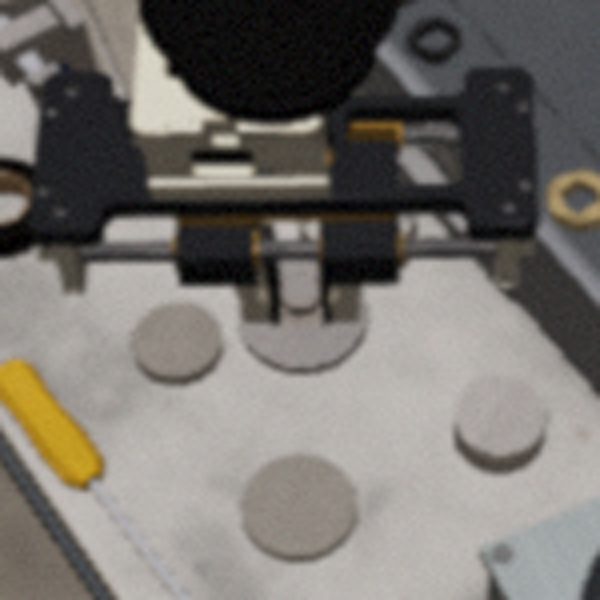

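View pics/side5b.png

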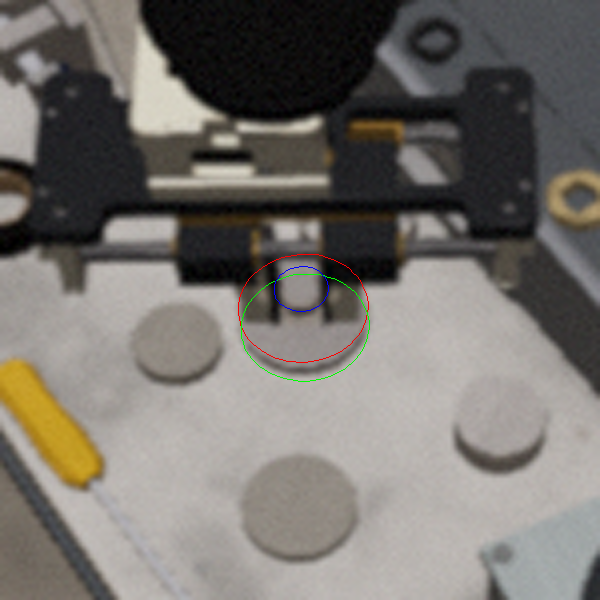

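```bash
python3 - <<'E'
import cv2
im=cv2.imread("pics/side5.png")
x0,y0=171,86
c=im[y0+45:y0+105,x0+45:x0+105]
c=cv2.convertScaleAbs(cv2.resize(c,None,fx=10,fy=10,interpolation=cv2.INTER_CUBIC),alpha=1.6,beta=-60)
cv2.imwrite("pics/side5z.png",c)
E
```

```text
(no output)
```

View pics/side5z.png

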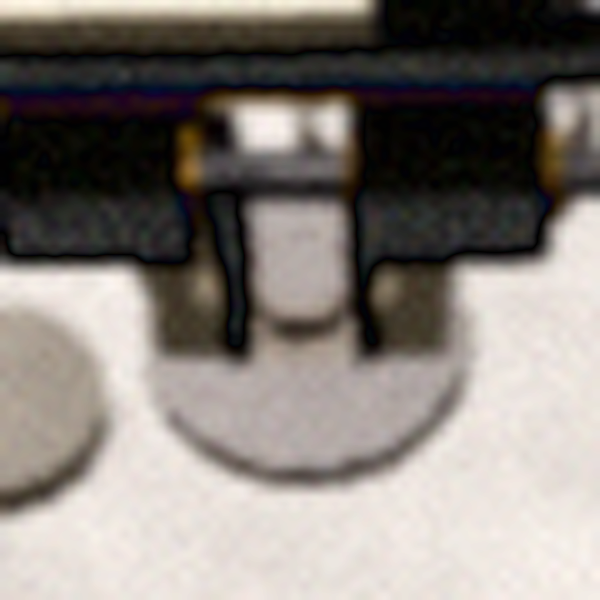

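```bash
python3 - <<'E'
from h import *
im=cv2.imread("pics/side0.png")
k=8;x0,y0,w,h=330,228,50,50
cv=[]
for i,(z,r) in enumerate([(99,11.5),(85,28),(70,28)]): cv.append((circ(546.5,11.9,z,r),[(255,0,0),(0,0,255),(0,255,0)][i]))
overlay("side",im,x0,y0,w,h,k,cv,"pics/a.png");overlay("side",im,x0,y0,w,h,k,[],"pics/b.png")
a=cv2.imread("pics/a.png");b=cv2.imread("pics/b.png");cv2.imwrite("pics/ab.png",cv2.convertScaleAbs(np.hstack([b,a]),alpha=1.5,beta=-50))
E
```

```text
(no output)
```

View pics/ab.png

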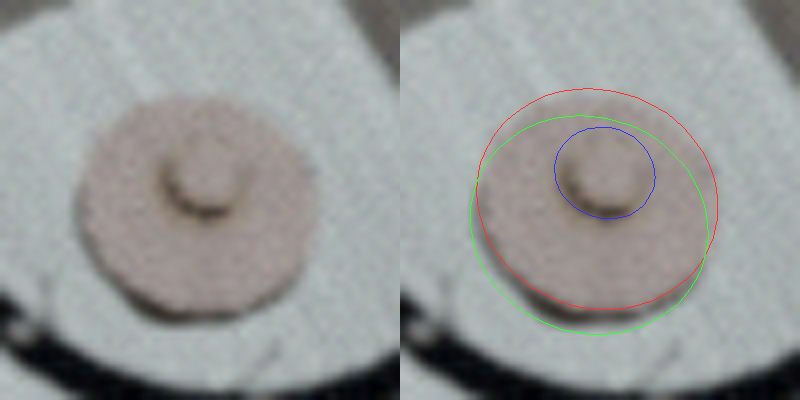

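```bash
python3 - <<'E'
from h import *
d=np.array([.56,.83,0])  # away from camera
tcp=np.array([445.3,210.1,229.9])
g=np.array([-.83,.56,0])
def rep(nm,p): print(nm,p.round(1),"away",((p-tcp)@d).round(1),"jaw",((p-tcp)@g).round(1))
for r in(9.2,11.5): rep("knob top r%s"%r,unproj("side",(245.5,162.6),tcp[2]+12)+d*r)
for h in(-2,-7): rep("disc top rim h%d"%h,unproj("side",(246.2,177.6),tcp[2]+h)+d*28)
rep("disc bottom",unproj("side",(246.2,179.2),tcp[2]-17)+d*28)
# same in first image: knob & disc
print("init knob front", unproj("side",(330+205/8,228+214/8),99).round(1))
for z in(85,80): print("init disc centre",unproj("side",(330+197/8-.5,228+207/8-.5),z).round(1))
t0=(305+297/4-.4,110+302/4-.4)
for z in (85,80): print("top disc centre",unproj("top",t0,z).round(1))
E
```

```text
knob top r9.2 [444.6 209.7 241.9] away -0.7 jaw 0.4
knob top r11.5 [445.9 211.6 241.9] away 1.6 jaw 0.4
disc top rim h-2 [443.9 207.4 227.9] away -3.0 jaw -0.4
disc top rim h-7 [445.4 210.2 222.9] away 0.2 jaw -0.0
disc bottom [446.6 213.1 212.9] away 3.3 jaw 0.6
init knob front [540.1   2.6  99. ]
init disc centre [545.   10.1  85. ]
init disc centre [546.9  11.4  80. ]
top disc centre [547.3  14.6  85. ]
top disc centre [547.8  13.7  80. ]
```

```bash
python3 - <<'E'
from h import *
from scipy.spatial.transform import Rotation as R
for z in(40,60,90): print("handle",unproj("top",(200,173),z).round(0))
q=(R.from_euler('z',40,degrees=True)*R.from_quat([1,0,0,0])).as_quat().tolist()
def p(m):
    st=bot.read_state();print(m,round(st["t"],2),st["tcp_pos"].round(1),st["contact_force"].round(1),round(st["width"],2));return st
bot.move_ptp([445.1,237.0,110],q)
bot.line_to([445.1,237.0,45],velocity=60);bot.pause(.2);st=p("hover")
im=bot.camera("side")[:,:,::-1].copy();cv2.imwrite("pics/side6.png",im)
x,y,z=st["tcp_pos"]
a=(215,172,60,60,10)
overlay("side",im,*a,[],"pics/side6a.png")
overlay("side",im,*a,[(circ(x,y,z-7,28),(0,0,255)),(circ(445,236.8,8,31),(0,255,0)),(circ(x,y,z+12,9.2),(255,0,0))],"pics/side6b.png")
E
```

```text
handle [578. 310.  40.]
handle [575. 307.  60.]
handle [571. 302.  90.]
hover 15.04 [445.3 237.2  45.3] [ 0.8 -0.2 -4.1] 18.45
```

View pics/side6a.png

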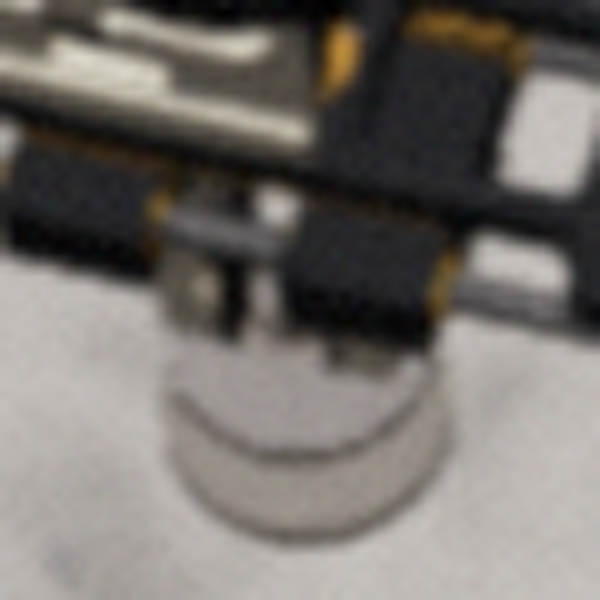

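View pics/side6b.png

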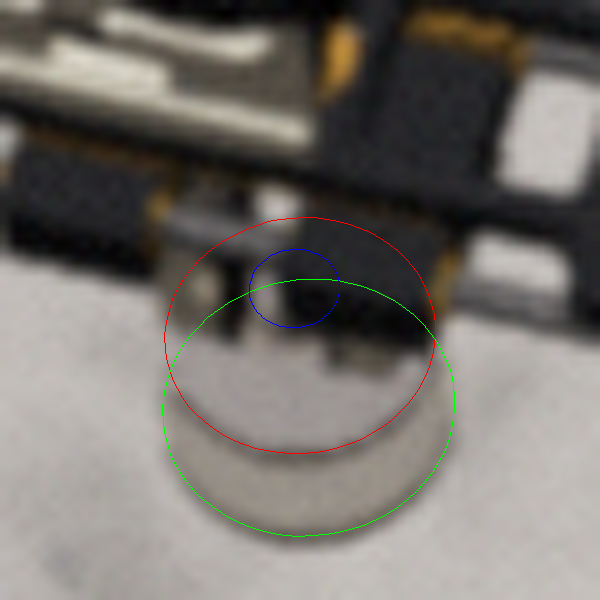

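The cap, seen above the stone, matches its predicted outline and is centred over it. Now a slow force-watched descent.

```bash
python3 - <<'E'
from h import *
def p(m):
    st=bot.read_state();print(m,round(st["t"],2),st["tcp_pos"].round(1),st["contact_force"].round(1),round(st["width"],2));return st
bot.line_to([445.1,237.0,28],velocity=40)
bot.pause(.15)
f0=np.mean([bot.read_state()["contact_force"][2]]);p("start")
z=28
while z>16:
    z-=.5;bot.line_to([445.1,237.0,z],velocity=15);bot.pause(.05)
    f=[]
    for _ in range(3): f.append(bot.read_state()["contact_force"][2]);bot.pause(.02)
    print(z,np.round(np.mean(f),1),end=" ")
    if np.mean(f)>f0+3: break
p("stop")
im=bot.camera("side")[:,:,::-1].copy();cv2.imwrite("pics/side7.png",im)
overlay("side",im,205,162,80,60,9,[],"pics/side7a.png")
E
```

```text
start 15.82 [445.2 237.1  28.2] [ 0.5  0.1 -4.1] 18.51
27.5 -4.5 27.0 -4.0 26.5 -3.7 26.0 -4.3 25.5 -4.3 25.0 -1.7 24.5 5.3 stop 18.27 [445.2 237.1  25. ] [-2.4 -1.2  5.3] 18.61
```

View pics/side7a.png

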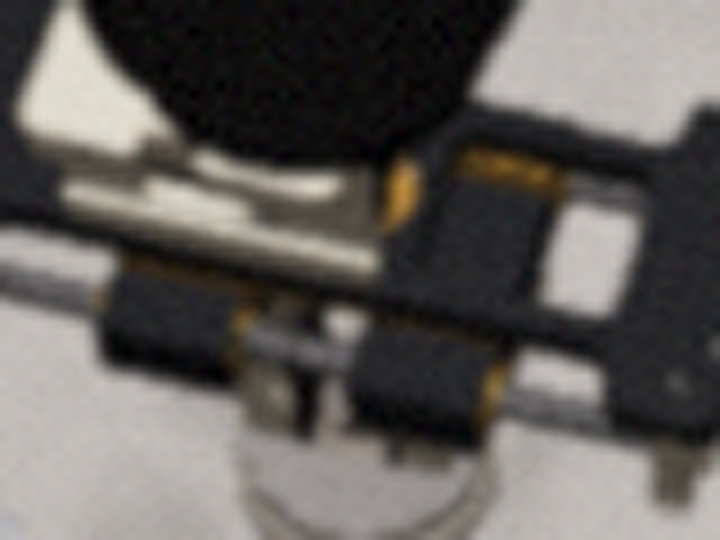

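Contact came at z 25, exactly as the stated dimensions predict. I'll ease off to a light load, release, and retreat straight up.

```bash
python3 - <<'E'
from h import *
def p(m):
    st=bot.read_state();print(m,round(st["t"],2),st["tcp_pos"].round(1),st["contact_force"].round(1),round(st["width"],2));return st
bot.line_to([445.1,237.0,24.9],velocity=15);bot.pause(.1);p("ease")
bot.move_gripper(34,force=10);bot.pause(.2);p("open")
bot.line_to([445.1,237.0,60],velocity=40);p("up")
bot.line_to([445.1,237.0,250],velocity=150)
bot.move_ptp([420,-130,330],[1,0,0,0]);bot.pause(.2);p("clear")
for n in("top","side"):
    im=bot.camera(n)[:,:,::-1].copy();cv2.imwrite(f"pics/{n}8.png",im)
    a=(205,178,80,70,8) if n=="side" else (205,215,80,70,8)
    overlay(n,im,*a,[],f"pics/{n}8a.png")
E
```

```text
ease 18.67 [445.2 237.1  25.1] [-1.2 -0.4  4.1] 18.11
open 19.41 [445.1 237.   24.9] [0.3 0.9 0.7] 33.88
up 20.43 [445.  236.9  59.8] [-0.7 -0.1 -0.1] 33.91
clear 23.46 [ 420.3 -129.3  329.6] [1.2 0.4 0.2] 33.98
```

View pics/side8a.png

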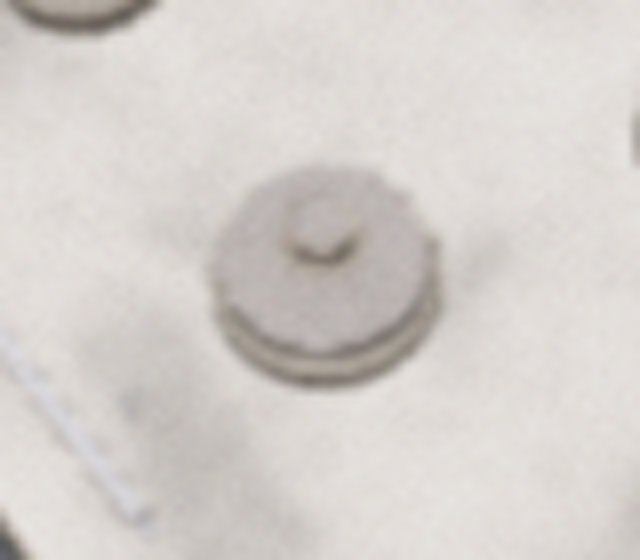

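View pics/top8a.png

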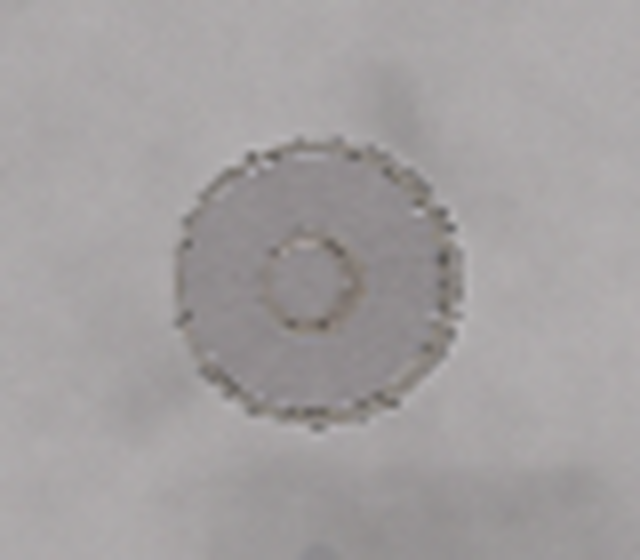

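View pics/top8.png

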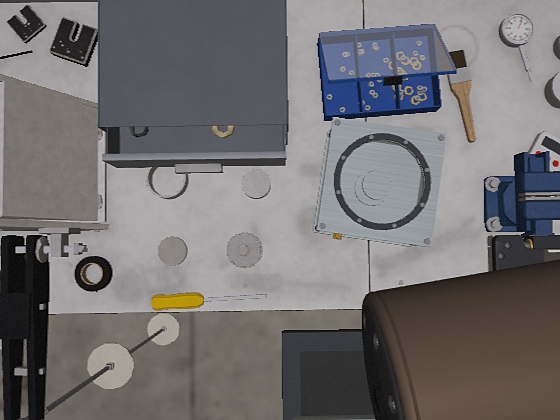

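The cap sits knob up on the large stone. In the top crop the stone centre is about (319,284), the knob (312,283). I'll account for parallax.

```bash
python3 - <<'E'
from h import *
f=lambda u,v,a,b:((u+.5)/8-.5+a,(v+.5)/8-.5+b)
print("top stone",unproj("top",f(319,284,205,215),8).round(1),"disc",unproj("top",f(313.5,281,205,215),21).round(1),"knob",unproj("top",f(311.5,283,205,215),37).round(1))
print("side knob",unproj("side",f(323,228,205,178),37).round(1))
for n,a in(("side",(205,178,80,70,8)),("top",(205,215,80,70,8))):
    im=cv2.imread(f"pics/{n}8.png")
    x,y=(445,236.8) if n=="side" else (445.7,238.2)
    overlay(n,im,*a,[(circ(x,y,8,31),(0,255,0)),(circ(x,y,20,28),(0,0,255)),(circ(x,y,37,9.2),(255,0,0))],f"pics/{n}9.png")
cv2.imwrite("pics/ov.png",cv2.resize(np.hstack([cv2.imread("pics/side9.png"),cv2.imread("pics/top9.png")]),None,fx=.625,fy=.625))
E
```

```text
top stone [445.6 238.1   8. ] disc [446.4 238.4  21. ] knob [446.  237.7  37. ]
side knob [444.8 235.1  37. ]
```

View pics/ov.png

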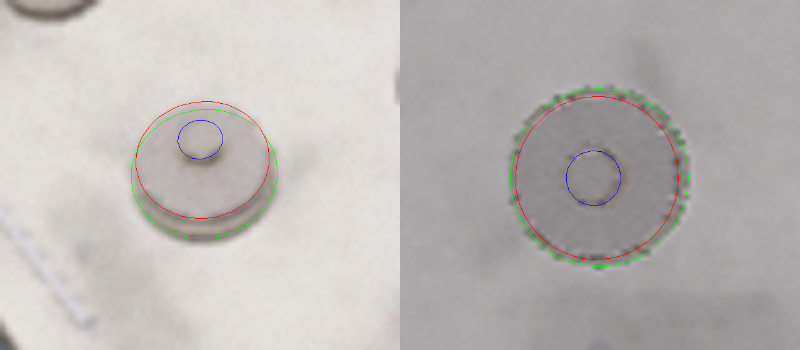

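The top view puts the cap within about 0.5–1 mm of the stone's centre. The stone's measured centre has moved by only 0.1 mm, so I'll hand in.

```bash
python3 -c "
from plant import bot
bot.close_job();print(bot.read_state()['t'])"
```

```text
the job is handed in; nothing more can be done
the job is handed in; nothing more can be done
```

I took the cap off the pedestal by its knob, lifted it straight out through the port, and set it knob up on the larger stone. The clock read about 23.5 s at the last check before I handed the job in.

- **Contact:** Wrist-force readings during the entry and the lift stayed close to free-air values. Set-down happened at the predicted height of z 25 mm, with about 9 N of contact.
- **Centring and stones:** The final top view puts the cap within about 1 mm of the stone's centre. The large stone's measured centre shifted only 0.1 mm, and the small stone looks unmoved by eye. The arm was parked clear of everything.
- **Disagreements:**
  - The gripper closed to about 18.3 mm on the knob, and the pictures also show it nearer 18 mm across than the stated 23 mm.
  - The disc's rim looks thinner in the pictures than the stated 15 mm, although the contact height matched the stated dimensions.
  - The side camera puts the knob about 1.7 mm from that camera's own reading of the stone's centre, against about 0.6 mm by the top camera. The side figure is less certain because of its oblique view.

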